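# Read an egg's temperature with the trigger thermometer

## Task

Check the brown boiled egg with the thermometer gun: move it from the rack and stand it upright in the white egg cup in front of the gun's lens, handling it very gently, since its thin shell cracks if it is pinched with more than 15 N, let drop even a little or pressed down hard. Then squeeze the gun's red trigger fully in against its spring, hold it there for a moment, and let it spring back out, with the egg still standing in the cup. Leave the two white eggs standing in the rack.

Things in the scene. Friction and masses are not known exactly. Their poses are not given: they have to be found in the camera images.
- brown_egg: The brown egg, about 60 g, 44 mm across and 56 mm tall, standing blunt end down. Origin at the centre of its underside, z up; widest 22 mm above the origin. Shell cracks if the fingers pinch it with more than 15 N, it is dropped 5 mm or more, or it is knocked or pressed against the cup, gun or rack with more than 25 N; 5 N of grip carries it.
- white_egg_1: A white egg of the same shape and size, a bystander in the rack; origin as for the brown egg.
- white_egg_2: The other white egg, the same.
- rack: Fixed wooden egg rack: plank 72 x 240 x 12 mm (x, y, z) with three upright rings in a row along its y axis, at y = -75, 0 and +75 mm, one egg in each (which is where varies). Ring rim 39 mm across outside, 32 mm inside, 22 mm above the worktop; a standing egg is widest 15 mm above the rim. Origin at the centre of the plank's underside.
- station: Fixed thermometer station: aluminium base plate 100 x 270 x 10 mm (x, y, z) with a yellow thermometer gun clamped on its side, barrel level along y, lens looking to +y at the white egg cup. Centre line 56 mm, top 79 mm above the worktop. Its black pistol grip sticks out level to -x, 85 mm long, 28 mm wide (y), free beneath: 39 to 73 mm above the worktop. Origin: centre of the plate's underside.
- cup_rim (a point): Centre of the rim of the white egg cup, 42 mm above the worktop; rim 39 mm across outside, 32 mm inside; axes as the station's. A seated egg sinks 7 mm into it: its origin is then 7 mm below this point and its widest part 15 mm above it.
- squeeze_point (a point): Middle between the back of the pistol grip (23 mm to -y) and the front of the trigger when fully in (23 mm to +y; released it stands 33 mm to +y), 56 mm above the worktop; axes as the station's. Fingers centred here from straight above, one at each side along the station's y axis, press the trigger fully in when they close; centred too far to +y they jam on the fixed grip with the trigger half in.
- trigger (a joint): Angle of the red trigger, 0 released to 0.36 rad fully in. Its finger lever, 38 mm long, 10 mm thick, 18 mm high (z), is in front (+y) of the pistol grip, hinged at its end next to the barrel about an upright axis; squeezed, its tip moves to the station's -y. A spring pushes it back out: about 1.5 N at the finger starts it, 5 N holds it fully in.
Mind the look-alikes: they are no part of the job. Leave any blue look-alike of the white_egg_2 alone. Of the things shaped like the brown_egg, the brown one is meant.

How it is judged:
On the way, in this order (a step that is already met when the one before it is completed fails the run):
1. the brown egg stands in the egg cup, let go (horizontal distance between brown_egg and cup_rim below 0.012 m and z of brown_egg in the frame of cup_rim between -0.016 and 0 m and angle between brown_egg's own z axis and vertical below 0.4 rad and linear speed of brown_egg below 0.03 m/s and contact force between the fingers and brown_egg below 0.05 N), for 0.2 s.
2. the trigger is squeezed fully in and held a moment, with the egg in the cup (value of joint trigger above 0.27 rad and horizontal distance between brown_egg and cup_rim below 0.012 m and z of brown_egg in the frame of cup_rim below 0 m), for 0.3 s.
3. the trigger has sprung back out (value of joint trigger below 0.05 rad), for 0.2 s.
At the end, for the whole second after the job is handed in: The brown egg stands at rest in the egg cup (its underside centre within 12 mm of the cup's axis and 0 to 16 mm below the rim, tilted under 0.4 rad), untouched; the trigger is back out (under 0.05 rad); both white eggs stand in the rack, within 15 mm of their start and tilted under 0.4 rad (all of step 1 and value of joint trigger below 0.05 rad and distance of each of white_egg_1, white_egg_2 from where it was at the start of the episode below 0.015 m and angle between each of white_egg_1, white_egg_2's own z axis and vertical below 0.4 rad).
It fails at once if the brown egg is pinched with more than 15 N (30 N, both fingers added up) (contact force between brown_egg and the fingers above 30 N).
It fails at once if the brown egg is dropped into, pressed into or knocked against the cup, the gun or the rack (contact forces over 25 N) (contact force between brown_egg and station above 25 N or contact force between brown_egg and rack above 25 N).
It fails at once if the brown egg is let fall (moving faster than 0.3 m/s out of the fingers, a drop of about 5 mm) (linear speed of brown_egg above 0.3 m/s and contact force between brown_egg and the fingers below 0.05 N).
It fails at once if a white egg is knocked out of its ring (distance of any of white_egg_1, white_egg_2 from where it was at the start of the episode above 0.025 m).
It also fails if it takes over 54 s, if anything falls off the work surface, if the arm or the gripper's body presses on something with over 40 N, if the wrist force passes 120 N, or if a joint passes its speed limit or range.

## Robot

A 6-joint arm with a two-finger parallel gripper is mounted at the origin on a cart in front of the work surface, level with it; the furniture and walls round the work are solid. World frame = base frame: x ahead of the robot, y to its left, z up, the work surface at z = 0. Lengths are in m, angles in rad, forces in N, time in s.
With the tool pointing down it reaches from about 0.35 to 0.975 m from the base axis. Payload 4.9 kg.
Tool frame: the origin (TCP) lies at the very end of the fingers, on their centre line; the grasp point (between the pads) lies 19 mm behind it; z points along the fingers, y is the line along which they close (so a half turn about z gives the same grasp; the last joint's range is limited). The gripper opens to 85 mm and grips with 20 to 120 N. Pads are 22 mm wide; open, the fingers measure 114 mm over their backs; the gripper's body (76 mm by 85 mm) begins 54 mm behind the grasp point. The pads swing forward as they close: fully open they stand 13 mm farther back than shut.
Start: joints at [1.099, 0.053, 1.613, -0, 1.476, -0.119], TCP at [0.216, 0.586, 0.231] pointing down, gripper open.
Joint ranges: [-3.01, 3.01], [-1.01, 2.22], [0.06, 2.58], [-1.02, 4.17], [0.09, 2.62], [-3.14, 3.14]. Speed limits (rad/s): [2.57, 2.57, 3.14, 3.14, 3.14, 3.14].

## Interface

Orientations are given as a unit quaternion [w, x, y, z].
In Python, from plant import state, optics, ticket, nets gives the robot as it stands. The module is installed in compiled form; this text tells all that it offers.
- The arm moves only by the shell command python3 -m inch 'ROWS' [OPENING]. ROWS is JSON, a list of rows, each an object of numbers: "dx", "dy", "dz": the shift along the tool's x, y, z as a fraction of full scale; "rx", "ry", "rz": the turn, a rotation vector about the tool's x, y, z as a fraction of full scale. In form: [{"dx": .., "dy": .., "dz": .., "rx": .., "ry": .., "rz": ..}, ...]. A call has 1 to 5 rows; each row is the pose to reach, as a shift and turn from the pose commanded when the call began, along the tool's axes at that moment; what a row does not reach only later rows make up. Full scale, the value 1, is 0.8 m for a shift and 1.5 rad for a turn. A row lasts 1/10 s, in which the tool goes at most 50 mm and 8.59 degrees, less where a joint would pass 70% of its speed; a pose out of reach is approached as far as the arm can. A call with a number of a shift or a turn outside -1 to 1 is refused whole. A call with a gripper value outside its range is refused whole. OPENING is the opening, from -1 (shut) to 1 (fully open), set as the call begins (- or left out, the last holds). The fingers move at their own pace and stop on an object; the grip force is fixed at half the most. Time passes only in rows, so rows that repeat a pose let the fingers close. It gives the time, the measured TCP pose, the force, the opening and the grip force at its end, in the units of the state.
- state(): the state, without advancing time (a new reading comes with each control period).
- optics.grab_frame(name): name is "side" or "top"; returns the picture (480x640x3 uint8, red, green, blue); there is no depth.
- optics.camera_info(name): a dict with "fx", "fy", "cx", "cy" (pixels), "k1" (the pictures are not rectified: a ray, as slopes to the right and down, at radius r is drawn at 1 + k1 r^2 times it, then the intrinsics apply), "R" (3x3) and "t" (3): a world point X has camera coordinates R X + t. Camera axes: x right, y down, z forward; pixel columns grow to the right and rows downward; lengths in m; the calibration is good to about 2 mm. A picture is of the moment at which its call begins. camera_info takes no time and is no camera call.
- ticket.job_done(): hands the job in; it is judged then, once.
Trained networks look in the newest picture that a camera, given by its name, has taken for a name from the list of things; names that differ only in an ending like _2 or _b are one class to them, and where a whole thing is asked for, a point or a joint stands for the part that bears it (a point fixed in the world has none). Each returns a list of dicts, best first, with "confidence" (0 to 1); they miss things now and then, are a little off and sometimes report something else, mostly with a low value. They report only what shows in the picture. A call takes as long as a camera call. They do not tell look-alikes from the thing itself.
- nets.boxes_of(camera, name): "bbox" ([centre column, centre row, width, height] in pixels, round what is visible of it).
- nets.outline_of(camera, name): "pixels" (480x640 bool, what is visible of it) and "bbox" ([centre column, centre row, width, height] in pixels, round what is visible of it).
The state is a dict: "time": time; "joint_pos": joint angles; "joint_vel": joint speeds; "joint_efforts": joint torques, N m; "tool_pos": TCP position; "tool_rot": TCP orientation; "contact_force": force on the tool from outside, world axes, zero at the start; "ft_torque": the same for the moment, N m; "gripper_width": opening from 0.0 (shut) to 1.0 (fully open); "grasp_force": force on a finger pad.
Only numpy, scipy, OpenCV 4.12 (cv2) and the standard library are available. Lean on these libraries where they do the work, as an engineer would, in place of code of your own. Each camera call takes 0.05 s, during which the arm holds its last target. There are 200 camera calls.

## Working session

There is one attempt and no reset: what is moved stays moved. The work goes in short steps, Python scripts to look and compute and a shell command to move; the robot and the scene stay as the last step left them, time stands still between calls to the robot, and variables do not carry over. Pictures are saved under pics/ and viewed, at most 10 in all, crops included, and the job is handed in when it is done.

```bash
mkdir -p pics; cat > h.py <<'E'
import numpy as np, cv2
from plant import state, optics, ticket, nets
def ray(cam,u,v):
    c=optics.camera_info(cam);K=np.array([[c['fx'],0,c['cx']],[0,c['fy'],c['cy']],[0,0,1]])
    p=cv2.undistortPoints(np.array([[[u,v]]],float),K,np.array([c['k1'],0,0,0,0.]))[0,0]
    R=np.array(c['R']);return -R.T@np.array(c['t']),R.T@np.array([p[0],p[1],1])
def at_z(cam,u,v,z):
    o,d=ray(cam,u,v);return o+d*(z-o[2])/d[2]
def proj(cam,X):
    c=optics.camera_info(cam);p=np.array(c['R'])@np.array(X)+np.array(c['t']);x,y=p[:2]/p[2];s=1+c['k1']*(x*x+y*y)
    return np.array([c['fx']*x*s+c['cx'],c['fy']*y*s+c['cy']])
def shot(cam,f):
    im=optics.grab_frame(cam);cv2.imwrite('pics/'+f,im[:,:,::-1]);return im
E
python3 - <<'E'
from h import *
for c in('top','side'):
    shot(c,c+'0.png')
    print(c,optics.camera_info(c)['t'],ray(c,320,240))
    for n in('brown_egg','rack','station','cup_rim','trigger'):
        print(n,[(round(d['confidence'],2),np.round(d['bbox']).tolist()) for d in nets.boxes_of(c,n)])
print(state())
E
```

```text
top [0.08824464 0.48504992 1.37375106] (array([0.4255433 , 0.07483941, 1.39411781]), array([ 0.03102012,  0.0062515 , -0.99958023]))
brown_egg [(0.58, [247.0, 240.0, 14.0, 18.0]), (0.52, [319.0, 239.0, 16.0, 11.0])]
rack [(0.78, [249.0, 241.0, 94.0, 47.0])]
station [(0.7, [413.0, 234.0, 108.0, 55.0])]
cup_rim [(0.57, [415.0, 237.0, 96.0, 48.0])]
trigger [(0.46, [436.0, 234.0, 9.0, 15.0])]
side [0.50505188 0.07251611 1.11171898] (array([0.36977226, 0.99686518, 0.60480028]), array([ 0.10992183, -0.85787764, -0.50212464]))
brown_egg [(0.9, [316.0, 306.0, 22.0, 33.0]), (0.8, [323.0, 259.0, 20.0, 26.0])]
rack [(0.88, [319.0, 325.0, 59.0, 88.0])]
station [(0.71, [336.0, 209.0, 61.0, 67.0])]
cup_rim [(0.3, [334.0, 208.0, 60.0, 67.0])]
trigger [(0.48, [339.0, 193.0, 14.0, 10.0])]
{'time': 0.6, 'joint_pos': array([ 1.09898354e+00,  5.26668974e-02,  1.61289986e+00, -1.89794495e-06,
        1.47600667e+00, -1.18977864e-01]), 'joint_vel': array([ 2.51094900e-04,  1.14575188e-04,  3.47447531e-05,  9.42304623e-04,
       -1.49452506e-03,  5.41847956e-04]), 'joint_efforts': array([ 2.02747065e-04, -3.93415189e+01, -3.70227492e+01, -1.26019104e-04,
        8.80457483e-04, -1.01155598e-05]), 'tool_pos': array([0.21595245, 0.58648446, 0.2313242 ]), 'tool_rot': array([3.70188470e-06, 1.75503685e-01, 9.84478774e-01, 8.92020263e-06]), 'contact_force': array([-0.102373  ,  0.18076283,  0.34508498]), 'ft_torque': array([0.0192105 , 0.04985909, 0.02358828]), 'grasp_force': 0.0, 'gripper_width': 1.0023379276237472}
```

View pics/top0.png

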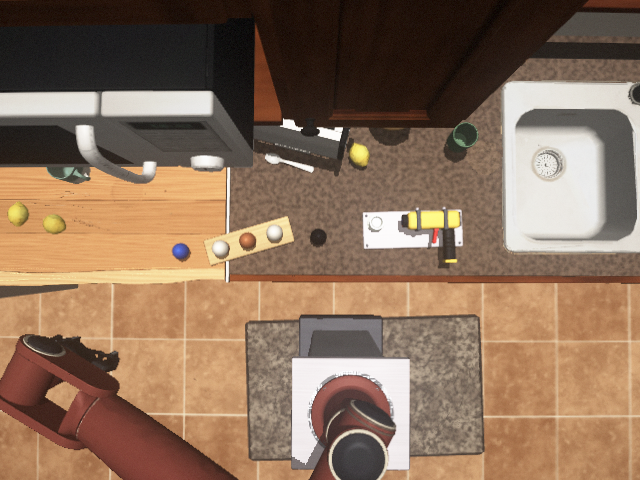

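View pics/side0.png

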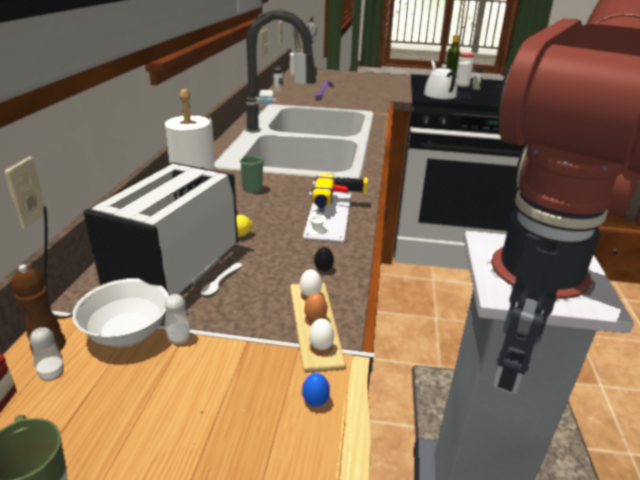

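Top view: brown egg is in the middle ring (247,240), white eggs at (220,248) and (274,233); blue and black eggs are look-alikes. The cup is at (376,224), the gun's grip points down at (448,245) and the red trigger is at (435,237). Next I'll measure with sub-pixel accuracy.

```bash
cat > m.py <<'E'
from h import *
from scipy.optimize import least_squares
def cen(cam,mask):
    return [ (np.round(c,1).tolist(),s[4],s[:4].tolist()) for s,c in zip(*cv2.connectedComponentsWithStats(mask.astype(np.uint8))[2:]) if 8<s[4]<5000]
E
python3 - <<'E'
from m import *
T=cv2.imread('pics/top0.png');S=cv2.imread('pics/side0.png')
cv2.imwrite('pics/cropt.png',cv2.resize(T[195:275,200:300],None,fx=5,fy=5,interpolation=cv2.INTER_CUBIC))
a=cv2.resize(T[200:272,355:470],None,fx=6,fy=6,interpolation=cv2.INTER_CUBIC)
cv2.imwrite('pics/cropt2.png',a)
b=cv2.resize(S[165:245,295:375],None,fx=6,fy=6,interpolation=cv2.INTER_CUBIC)
cv2.imwrite('pics/crops.png',b)
for cam,I in(('top',T),('side',S)):
    b,g,r=[I[:,:,i].astype(int) for i in range(3)]
    o=nets.outline_of(cam,'rack')
    for n in('brown_egg','white_egg_1','station','rack'):
        for d in nets.outline_of(cam,n):
            px=d['pixels'];ys,xs=np.nonzero(px)
            print(cam,n,round(d['confidence'],2),len(xs),xs.mean().round(1),ys.mean().round(1),I[px].mean(0).round(),cv2.minAreaRect(np.c_[xs,ys].astype(np.float32)))
E
```

```text
top brown_egg 0.56 208 246.7 240.4 [ 71. 105. 164.] ((247.0, 240.5), (15.0, 16.0), 90.0)
top white_egg_1 0.63 187 273.9 232.8 [193. 206. 213.] ((273.7500305175781, 232.75001525878906), (14.849241256713867, 14.142135620117188), 45.0)
top white_egg_1 0.53 201 219.7 247.9 [194. 208. 217.] ((220.0, 248.0), (14.0, 16.0), 90.0)
top white_egg_1 0.45 203 180.1 250.4 [158.  90.  86.] ((180.25001525878906, 250.25003051757812), (14.849241256713867, 15.55634880065918), 45.0)
top station 0.93 3918 413.7 230.6 [171. 195. 204.] ((411.5, 234.5), (53.0, 99.0), 90.0)
top rack 0.67 1696 250.0 240.6 [147. 201. 228.] ((248.69229125976562, 240.53846740722656), (27.013383865356445, 88.75825500488281), 74.74488067626953)
top rack 0.37 49 434.9 235.3 [ 82.  90. 226.] ((435.0, 235.5), (11.0, 4.0), 90.0)
side brown_egg 0.79 497 315.0 307.5 [ 67. 109. 169.] ((314.5, 307.0), (26.92145347595215, 22.313274383544922), 75.96376037597656)
side brown_egg 0.58 414 323.2 259.0 [35. 36. 39.] ((323.0, 259.0), (24.0, 20.0), 90.0)
side white_egg_1 0.97 441 310.2 283.2 [188. 203. 210.] ((310.0, 283.0), (24.0, 22.0), 90.0)
side white_egg_1 0.94 616 320.9 334.6 [190. 205. 211.] ((320.5, 334.5), (29.0, 25.0), 90.0)
side white_egg_1 0.63 761 315.5 389.8 [173.  88.  47.] ((315.5, 389.5), (33.0, 27.0), 90.0)
side station 0.91 2900 331.6 206.2 [140. 167. 179.] ((335.8525390625, 208.7080841064453), (55.576908111572266, 69.87027740478516), 8.746162414550781)
side rack 0.72 2123 314.8 335.8 [123. 185. 214.] ((313.9706115722656, 327.38238525390625), (93.37621307373047, 42.44373321533203), 75.96376037597656)
```

View pics/cropt2.png

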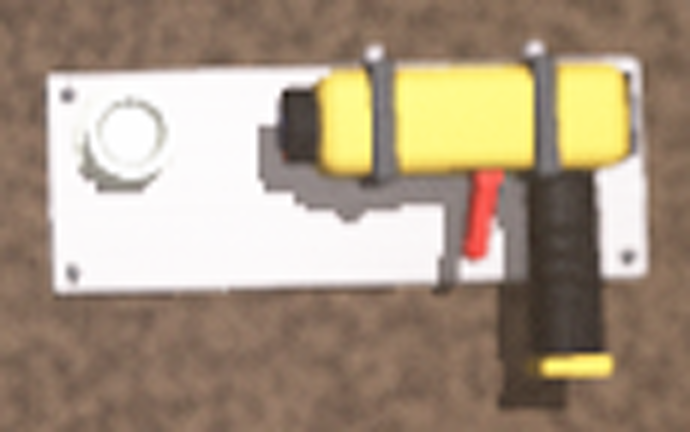

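View pics/crops.png

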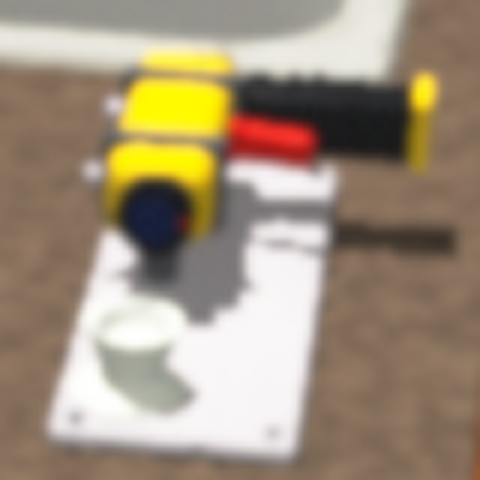

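View pics/cropt.png

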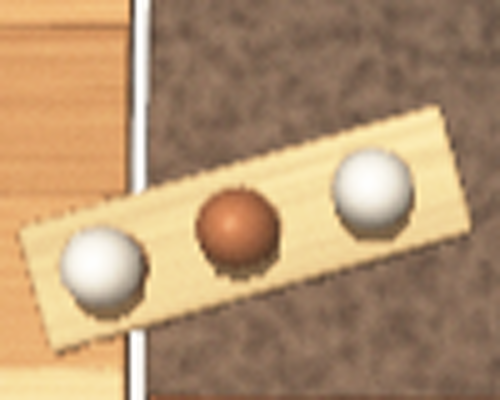

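```bash
cat >> m.py <<'E'
def ct(U,V): return 355+(U+.5)/6-.5,200+(V+.5)/6-.5
def cs(U,V): return 295+(U+.5)/6-.5,165+(V+.5)/6-.5
def cr(U,V): return 200+(U+.5)/5-.5,195+(V+.5)/5-.5
def r2(a): return np.array([[np.cos(a),-np.sin(a)],[np.sin(a),np.cos(a)]])
def fit(obs,p0):  # obs: (cam,uv,local xyz)
    f=lambda p:np.concatenate([proj(c,[*(r2(p[2])@np.array(X[:2])+p[:2]),X[2]])-uv for c,uv,X in obs])
    s=least_squares(f,p0);return s.x,f(s.x).reshape(-1,2).round(1)
E
python3 - <<'E'
from m import *
c=(.05,.135,.01)
st=[('top',ct(48,73),(.05,.135,.01)),('top',ct(55,294),(-.05,.135,.01)),('top',ct(648,275),(-.05,-.135,.01)),('top',ct(638,57),(.05,-.135,.01))]
ss=[('side',cs(47,440),(.05,.135,.01)),('side',cs(295,460),(-.05,.135,.01)),('side',cs(337,168),(-.05,-.135,.01))]
for o in(st,ss,st+ss):
    x,r=fit(o,[.45,-.2,0]);print('station',x.round(4),r.tolist())
rk=[('top',cr(20,230),(.036,.12,.012)),('top',cr(57,354),(-.036,.12,.012)),('top',cr(470,230),(-.036,-.12,.012)),('top',cr(437,106),(.036,-.12,.012))]
k,r=fit(rk,[.45,.2,.2]);print('rack',k.round(4),r.tolist())
print('egg pred',(r2(k[2])@[0,0]+k[:2]).round(4),'top',at_z('top',246.7,240.4,.040).round(4),'side',at_z('side',316,307,.043).round(4))
print('w1',at_z('top',273.9,232.8,.04).round(4),'w2',at_z('top',219.7,247.9,.04).round(4))
L=lambda P:(r2(-x[2])@(P[:2]-x[:2])).round(4)
for n,cam,uv,z in[('cup','top',ct(131,140),.042),('cup','side',cs(140,325),.042),('trigtip','top',ct(475,258),.065),('trigroot','top',ct(490,172),.065),('trigtip L','top',ct(465,257),.065),
 ('gripL','top',ct(530,250),.07),('gripR','top',ct(603,250),.07),('gripend','top',ct(577,376),.073),('barrel bot','top',ct(400,172),.056),('barreltop','top',ct(400,68),.056),('trigtip','side',cs(318,145),.056),('gripend','side',cs(420,170),.045)]:
    P=at_z(cam,*uv,z);print(n,cam,P.round(4),'local',L(P))
E
```

```text
station [ 0.5003 -0.1665  0.0344] [[-0.6, -0.0], [-0.5, 0.1], [0.5, 0.2], [0.6, -0.3]]
station [ 0.4983 -0.1591  0.0362] [[-0.3, -0.4], [0.4, -0.2], [-0.1, 0.8]]
station [ 0.4995 -0.1653  0.0357] [[-1.1, 0.3], [-0.9, 0.4], [0.1, 0.4], [0.2, -0.1], [-0.4, -1.7], [0.1, -1.6], [-0.4, -0.1]]
rack [0.4659 0.2762 0.2941] [[-0.9, -0.1], [-1.0, 0.6], [1.4, 0.1], [0.5, -0.6]]
egg pred [0.4659 0.2762] top [0.4656 0.2776 0.04  ] side [0.4646 0.2778 0.043 ]
w1 [0.4861 0.2055 0.04  ] w2 [0.4454 0.3492 0.04  ]
cup top [ 0.5133 -0.0656  0.042 ] local [0.0173 0.0992]
cup side [ 0.5127 -0.0645  0.042 ] local [0.0168 0.1002]
trigtip top [ 0.4614 -0.2119  0.065 ] local [-0.0398 -0.0452]
trigroot top [ 0.4987 -0.2186  0.065 ] local [-0.0028 -0.0532]
trigtip L top [ 0.4618 -0.2076  0.065 ] local [-0.0392 -0.0409]
gripL top [ 0.4648 -0.2346  0.07  ] local [-0.0372 -0.068 ]
gripR top [ 0.465  -0.2661  0.07  ] local [-0.0381 -0.0995]
gripend top [ 0.4108 -0.2538  0.073 ] local [-0.0919 -0.0853]
barrel bot top [ 0.499  -0.1813  0.056 ] local [-0.0011 -0.016 ]
barreltop top [ 0.5444 -0.1815  0.056 ] local [ 0.0443 -0.0178]
trigtip side [ 0.4574 -0.2236  0.056 ] local [-0.0442 -0.0568]
gripend side [ 0.4119 -0.231   0.045 ] local [-0.09   -0.0625]
```

```bash
cat > go.py <<'E'
import sys
from h import *
from scipy.spatial.transform import Rotation as R
x,y,z,a=map(float,sys.argv[1:])   # a: world angle of the closing line
s=state();q=s['tool_rot'];A=R.from_quat([q[1],q[2],q[3],q[0]])
ts=[R.from_matrix(np.c_[np.cross([np.cos(b),np.sin(b),0],[0,0,-1]),[np.cos(b),np.sin(b),0],[0,0,-1]]) for b in(a,a+np.pi)]
rv=min([(A.inv()*t).as_rotvec() for t in ts],key=np.linalg.norm)
d=A.inv().apply(np.array([x,y,z])-s['tool_pos'])
print('d',(d/.8).round(4),'r',(rv/1.5).round(4),'t',round(s['time'],2),'w',round(s['gripper_width'],3),'pos',s['tool_pos'].round(4),'j',s['joint_pos'].round(2))
E
python3 -m inch '[{"dx":-0.425,"dy":-0.255,"dz":0.114,"rz":0.616},{"dx":-0.425,"dy":-0.255,"dz":0.114,"rz":0.616},{"dx":-0.425,"dy":-0.255,"dz":0.114,"rz":0.616},{"dx":-0.425,"dy":-0.255,"dz":0.114,"rz":0.616},{"dx":-0.425,"dy":-0.255,"dz":0.114,"rz":0.616}]' 1
python3 go.py .465 .2775 .14 .294
```

```text
d [-0.4256 -0.2549  0.1141] r [-0.     0.     0.616] t 1.1 w 0.999 pos [0.216  0.5865 0.2313] j [ 1.1   0.05  1.61 -0.    1.48 -0.12]validation failed for argument at $[0]...
```

```bash
python3 -m inch '[{"dx":-0.425,"dy":-0.255,"dz":0.114,"rx":0,"ry":0,"rz":0.616},{"dx":-0.425,"dy":-0.255,"dz":0.114,"rx":0,"ry":0,"rz":0.616},{"dx":-0.425,"dy":-0.255,"dz":0.114,"rx":0,"ry":0,"rz":0.616},{"dx":-0.425,"dy":-0.255,"dz":0.114,"rx":0,"ry":0,"rz":0.616},{"dx":-0.425,"dy":-0.255,"dz":0.114,"rx":0,"ry":0,"rz":0.616}]' 1
python3 go.py .465 .2775 .14 .294
```

```text
time: 1.6
tool_pos: [0.3696, 0.3952, 0.1751]
tool_rot: [0.0, 0.526, 0.85, 0.0]
contact_force: [0.3, -0.6, 0.3]
gripper_width: 0.999
grasp_force: 0.0
d [-0.1849  0.0411  0.0439] r [ 5.000e-04 -1.000e-04  1.122e-01] t 1.6 w 0.999 pos [0.3696 0.3952 0.1751] j [ 0.68 -0.11  1.87 -0.    1.38  0.22]
```

```bash
python3 -m inch '[{"dx":-0.185,"dy":0.041,"dz":0.05,"rx":0,"ry":0,"rz":0.112},{"dx":-0.185,"dy":0.041,"dz":0.05,"rx":0,"ry":0,"rz":0.112},{"dx":-0.185,"dy":0.041,"dz":0.05,"rx":0,"ry":0,"rz":0.112},{"dx":-0.185,"dy":0.041,"dz":0.05,"rx":0,"ry":0,"rz":0.112},{"dx":-0.185,"dy":0.041,"dz":0.05,"rx":0,"ry":0,"rz":0.112}]'
python3 go.py .465 .2775 .022 .294
python3 - <<'E'
from h import *
S=shot('side','side1.png');T=shot('top','top1.png')
a=cv2.resize(S[200:360,250:410],None,fx=3.7,fy=3.7,interpolation=cv2.INTER_CUBIC)
cv2.imwrite('pics/s1.png',a[:,:,::-1])
E
```

```text
time: 2.1
tool_pos: [0.4651, 0.2783, 0.1348]
tool_rot: [-0.0, 0.595, 0.804, -0.0]
contact_force: [-0.4, 0.7, 0.6]
gripper_width: 1.006
grasp_force: 0.0
d [-0.001  -0.0002  0.141 ] r [-0.0008 -0.0002  0.002 ] t 2.1 w 1.006 pos [0.4651 0.2783 0.1348] j [ 0.4  -0.06  1.9   0.    1.31  0.1 ]
```

View pics/s1.png

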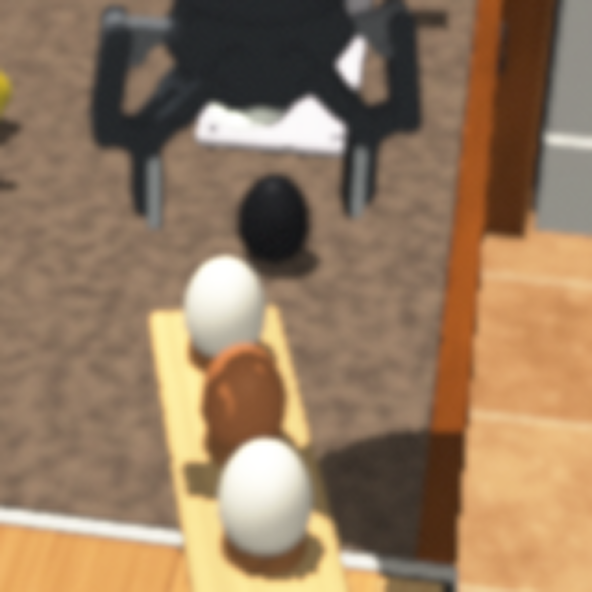

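Fingers straddle the row as planned (egg at about (245,400) in the crop). Descending.

```bash
python3 -m inch '[{"dx":-0.001,"dy":0,"dz":0.05,"rx":0,"ry":0,"rz":0},{"dx":-0.001,"dy":0,"dz":0.09,"rx":0,"ry":0,"rz":0},{"dx":-0.001,"dy":0,"dz":0.12,"rx":0,"ry":0,"rz":0},{"dx":-0.001,"dy":0,"dz":0.14,"rx":0,"ry":0,"rz":0},{"dx":-0.001,"dy":0,"dz":0.141,"rx":0,"ry":0,"rz":0}]' 0.3
python3 -m inch '[{"dx":0,"dy":0,"dz":0,"rx":0,"ry":0,"rz":0},{"dx":0,"dy":0,"dz":0,"rx":0,"ry":0,"rz":0}]' 0.14
python3 go.py .465 .2775 .022 .294
```

```text
time: 2.7
tool_pos: [0.4622, 0.2794, 0.0203]
tool_rot: [-0.001, 0.592, 0.806, -0.002]
contact_force: [0.3, 0.4, 0.5]
gripper_width: 0.649
grasp_force: 0.0
time: 2.9
tool_pos: [0.4658, 0.2799, 0.0243]
tool_rot: [0.001, 0.593, 0.805, 0.001]
contact_force: [-0.6, 0.7, 0.1]
gripper_width: 0.569
grasp_force: 0.0
d [-0.0025 -0.0019  0.0029] r [ 0.002  -0.0003  0.0048] t 2.9 w 0.569 pos [0.4658 0.2799 0.0243] j [0.4  0.08 1.95 0.   1.1  0.1 ]
```

```bash
Z='see rows'; python3 -m inch '[{"dx":-0.0005,"dy":0,"dz":0.001,"rx":0,"ry":0,"rz":0},{"dx":-0.0005,"dy":0,"dz":0.001,"rx":0,"ry":0,"rz":0},{"dx":-0.0005,"dy":0,"dz":0.001,"rx":0,"ry":0,"rz":0}]' 0.08
python3 -m inch '[{"dx":0,"dy":0,"dz":0,"rx":0,"ry":0,"rz":0},{"dx":0,"dy":0,"dz":0,"rx":0,"ry":0,"rz":0}]' 0.05
python3 -m inch '[{"dx":0,"dy":0,"dz":0,"rx":0,"ry":0,"rz":0},{"dx":0,"dy":0,"dz":0,"rx":0,"ry":0,"rz":0}]' 0.03
```

```text
time: 3.2
tool_pos: [0.4654, 0.2783, 0.0223]
tool_rot: [0.0, 0.594, 0.805, 0.0]
contact_force: [0.8, -0.2, -0.0]
gripper_width: 0.541
grasp_force: 0.0
time: 3.4
tool_pos: [0.4657, 0.2784, 0.0222]
tool_rot: [0.0, 0.594, 0.805, 0.001]
contact_force: [0.7, 0.2, 1.1]
gripper_width: 0.526
grasp_force: 0.6
time: 3.6
tool_pos: [0.466, 0.2785, 0.0223]
tool_rot: [0.001, 0.594, 0.805, 0.001]
contact_force: [3.4, 0.6, 2.2]
gripper_width: 0.515
grasp_force: 1.4
```

```bash
python3 -m inch '[{"dx":0,"dy":0.001,"dz":0,"rx":0,"ry":0,"rz":0},{"dx":0,"dy":0.001,"dz":0,"rx":0,"ry":0,"rz":0}]' 0.02
python3 -m inch '[{"dx":0,"dy":0,"dz":0,"rx":0,"ry":0,"rz":0},{"dx":0,"dy":0,"dz":0,"rx":0,"ry":0,"rz":0}]' 0.01
```

```text
time: 3.8
tool_pos: [0.4662, 0.2786, 0.0222]
tool_rot: [0.0, 0.594, 0.805, 0.0]
contact_force: [1.2, 0.4, 5.0]
gripper_width: 0.507
grasp_force: 2.6
time: 4.0
tool_pos: [0.4662, 0.2786, 0.0222]
tool_rot: [0.0, 0.594, 0.805, 0.0]
contact_force: [0.4, 0.6, 4.3]
gripper_width: 0.505
grasp_force: 7.4
```

```bash
python3 -m inch '[{"dx":0,"dy":0,"dz":-0.002,"rx":0,"ry":0,"rz":0},{"dx":0,"dy":0,"dz":-0.005,"rx":0,"ry":0,"rz":0},{"dx":0,"dy":0,"dz":-0.01,"rx":0,"ry":0,"rz":0},{"dx":0,"dy":0,"dz":-0.015,"rx":0,"ry":0,"rz":0},{"dx":0,"dy":0,"dz":-0.02,"rx":0,"ry":0,"rz":0}]'
```

```text
time: 4.5
tool_pos: [0.4654, 0.2783, 0.0377]
tool_rot: [-0.0, 0.594, 0.805, -0.0]
contact_force: [0.3, 0.6, -0.2]
gripper_width: 0.506
grasp_force: 7.4
```

```bash
python3 -m inch '[{"dx":0,"dy":0,"dz":-0.012,"rx":0,"ry":0,"rz":0},{"dx":0,"dy":0,"dz":-0.034,"rx":0,"ry":0,"rz":0},{"dx":0,"dy":0,"dz":-0.06,"rx":0,"ry":0,"rz":0},{"dx":0,"dy":0,"dz":-0.086,"rx":0,"ry":0,"rz":0},{"dx":0,"dy":0,"dz":-0.1,"rx":0,"ry":0,"rz":0}]'
python3 go.py .513 -.065 .12 0.036
```

```text
time: 5.0
tool_pos: [0.4669, 0.279, 0.1205]
tool_rot: [0.001, 0.593, 0.805, 0.002]
contact_force: [0.2, 0.3, -1.6]
gripper_width: 0.507
grasp_force: 7.4
d [-4.278e-01 -7.200e-02  2.000e-04] r [ 0.0023 -0.0006  0.176 ] t 5.0 w 0.507 pos [0.4669 0.279  0.1205] j [ 0.4  -0.05  1.9   0.    1.28  0.1 ]
```

```bash
python3 -m inch '[{"dx":-0.012,"dy":-0.002,"dz":0,"rx":0,"ry":0,"rz":0.005},{"dx":-0.036,"dy":-0.006,"dz":0,"rx":0,"ry":0,"rz":0.015},{"dx":-0.07,"dy":-0.012,"dz":0,"rx":0,"ry":0,"rz":0.029},{"dx":-0.107,"dy":-0.018,"dz":0,"rx":0,"ry":0,"rz":0.044},{"dx":-0.145,"dy":-0.0244,"dz":0,"rx":0,"ry":0,"rz":0.06}]'
python3 go.py .513 -.065 .12 0.036
```

```text
time: 5.5
tool_pos: [0.4805, 0.1602, 0.1162]
tool_rot: [-0.001, 0.629, 0.777, -0.001]
contact_force: [-0.1, 0.7, -0.2]
gripper_width: 0.504
grasp_force: 7.4
d [-0.2838 -0.0188 -0.0046] r [-0.0015  0.0003  0.1154] t 5.5 w 0.504 pos [0.4805 0.1602 0.1162] j [ 0.17 -0.13  1.99 -0.    1.29 -0.03]
```

```bash
python3 -m inch '[{"dx":-0.037,"dy":-0.0025,"dz":-0.001,"rx":0,"ry":0,"rz":0.015},{"dx":-0.074,"dy":-0.005,"dz":-0.002,"rx":0,"ry":0,"rz":0.03},{"dx":-0.111,"dy":-0.0075,"dz":-0.003,"rx":0,"ry":0,"rz":0.045},{"dx":-0.148,"dy":-0.01,"dz":-0.003,"rx":0,"ry":0,"rz":0.06},{"dx":-0.185,"dy":-0.0125,"dz":-0.003,"rx":0,"ry":0,"rz":0.075}]'
python3 -m inch '[{"dx":-0.033,"dy":0.001,"dz":0,"rx":0,"ry":0,"rz":0.014},{"dx":-0.06,"dy":0.002,"dz":0,"rx":0,"ry":0,"rz":0.025},{"dx":-0.08,"dy":0.003,"dz":0,"rx":0,"ry":0,"rz":0.035},{"dx":-0.092,"dy":0.003,"dz":0,"rx":0,"ry":0,"rz":0.04},{"dx":-0.096,"dy":0.003,"dz":0,"rx":0,"ry":0,"rz":0.04}]'
python3 -m inch '[{"dx":0,"dy":0,"dz":0,"rx":0,"ry":0,"rz":0},{"dx":0,"dy":0,"dz":0,"rx":0,"ry":0,"rz":0}]'
python3 go.py .513 -.065 .0425 0.036
```

```text
time: 6.0
tool_pos: [0.5015, 0.0134, 0.1187]
tool_rot: [-0.001, 0.672, 0.74, -0.001]
contact_force: [0.4, 1.4, -0.8]
gripper_width: 0.504
grasp_force: 7.4
time: 6.5
tool_pos: [0.5121, -0.0618, 0.1195]
tool_rot: [-0.0, 0.694, 0.72, -0.0]
contact_force: [-0.5, -0.4, -1.1]
gripper_width: 0.504
grasp_force: 7.4
time: 6.7
tool_pos: [0.5123, -0.0605, 0.1199]
tool_rot: [-0.0, 0.693, 0.721, 0.0]
contact_force: [-0.2, -0.2, -0.5]
gripper_width: 0.509
grasp_force: 7.4
d [-0.0057  0.0007  0.0968] r [-0.0002 -0.0003  0.0016] t 6.7 w 0.509 pos [ 0.5123 -0.0605  0.1199] j [-0.26 -0.11  1.97  0.    1.29 -0.3 ]
```

```bash
python3 -m inch '[{"dx":-0.003,"dy":0.0005,"dz":0.01,"rx":0,"ry":0,"rz":0},{"dx":-0.0055,"dy":0.0005,"dz":0.025,"rx":0,"ry":0,"rz":0},{"dx":-0.0055,"dy":0.0005,"dz":0.045,"rx":0,"ry":0,"rz":0},{"dx":-0.0055,"dy":0.0005,"dz":0.06,"rx":0,"ry":0,"rz":0},{"dx":-0.0055,"dy":0.0005,"dz":0.0625,"rx":0,"ry":0,"rz":0}]'
python3 - <<'E'
from h import *
S=shot('side','side2.png')
print(state()['tool_pos'])
for d in nets.outline_of('side','brown_egg'):
    ys,xs=np.nonzero(d['pixels']);print(d['confidence'],xs.mean(),ys.mean(),d['bbox'],S[d['pixels']].mean(0))
    z=state()['tool_pos'][2]-.007+.028
    print(at_z('side',xs.mean(),ys.mean(),z))
cv2.imwrite('pics/s2.png',cv2.resize(S[140:250,280:390],None,fx=5.4,fy=5.4,interpolation=cv2.INTER_CUBIC)[:,:,::-1])
E
python3 go.py .513 -.065 .0425 0.036
```

```text
time: 7.2
tool_pos: [0.5111, -0.0649, 0.0672]
tool_rot: [-0.002, 0.694, 0.72, -0.001]
contact_force: [-0.4, 1.6, -0.5]
gripper_width: 0.505
grasp_force: 7.4
[ 0.51162679 -0.06505522  0.06798086]
0.56 323.21558441558443 259.2207792207792 [323.4, 259.7, 22.3, 27.0] [36.62077922 34.43116883 34.08571429]
[0.46570325 0.18891728 0.09013618]
0.52 319.40923076923076 201.81846153846155 [321.4, 203.1, 14.9, 24.1] [127.82461538  84.60307692  51.55076923]
[ 0.50983405 -0.05908822  0.09013618]
d [0.0003 0.0008 0.0333] r [-0.0011 -0.0003  0.0012] t 7.3 w 0.508 pos [ 0.5124 -0.0653  0.0691] j [-0.27 -0.04  2.   -0.    1.19 -0.31]
```

View pics/s2.png

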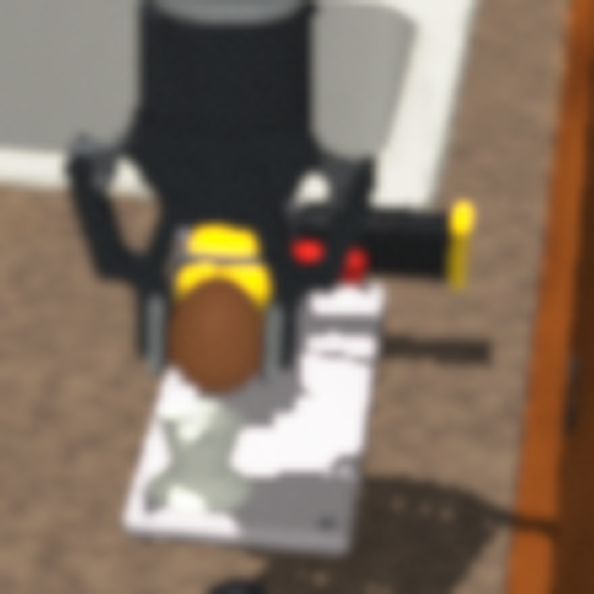

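```bash
python3 - <<'E'
from h import *
S=cv2.imread('pics/side2.png').astype(int);b,g,r=S[...,0],S[...,1],S[...,2]
m=((r>60)&(r-b>30)&(r-g>18)&(g-b<40)).astype(np.uint8);m[:, :305]=0;m[:,335:]=0;m[:185]=0;m[225:]=0
n,l,s,c=cv2.connectedComponentsWithStats(m)
print(s[1:].tolist(),c[1:].round(1).tolist())
for z in(.061+.026,.061+.028): print(proj('side',[.513,-.065,z]))
# grasp-time reference: egg in rack on the side image
print(proj('side',[.465,.2777,.015+.027]))
E
```

```text
[[333, 185, 2, 3, 4], [312, 190, 1, 1, 1], [311, 193, 18, 20, 283], [305, 207, 4, 17, 42]] [[333.8, 186.0], [312.0, 190.0], [319.5, 202.5], [306.0, 214.1]]
[318.41086428 201.82361043]
[318.43663657 201.06105594]
[315.805221   307.37015096]
```

```bash
python3 -m inch '[{"dx":0,"dy":0.002,"dz":0.006,"rx":0,"ry":0,"rz":0},{"dx":0,"dy":0.002,"dz":0.014,"rx":0,"ry":0,"rz":0},{"dx":0,"dy":0.002,"dz":0.02,"rx":0,"ry":0,"rz":0},{"dx":0,"dy":0.002,"dz":0.024,"rx":0,"ry":0,"rz":0},{"dx":0,"dy":0.002,"dz":0.025,"rx":0,"ry":0,"rz":0}]'
python3 -m inch '[{"dx":0,"dy":0,"dz":0.001,"rx":0,"ry":0,"rz":0},{"dx":0,"dy":0,"dz":0.002,"rx":0,"ry":0,"rz":0},{"dx":0,"dy":0,"dz":0.0025,"rx":0,"ry":0,"rz":0}]'
python3 -m inch '[{"dx":0,"dy":0,"dz":0.001,"rx":0,"ry":0,"rz":0},{"dx":0,"dy":0,"dz":0.0015,"rx":0,"ry":0,"rz":0}]'
python3 go.py .513 -.065 .0425 0.036
```

```text
time: 7.8
tool_pos: [0.5142, -0.0654, 0.0495]
tool_rot: [-0.0, 0.694, 0.72, -0.0]
contact_force: [-0.2, 0.3, -1.1]
gripper_width: 0.505
grasp_force: 7.4
time: 8.1
tool_pos: [0.5147, -0.0655, 0.0482]
tool_rot: [0.0, 0.694, 0.72, 0.0]
contact_force: [0.3, 0.4, -0.1]
gripper_width: 0.505
grasp_force: 7.4
time: 8.3
tool_pos: [0.5146, -0.0655, 0.0469]
tool_rot: [0.0, 0.694, 0.72, 0.0]
contact_force: [-0.6, 0.2, -0.2]
gripper_width: 0.505
grasp_force: 7.4
d [ 0.0007 -0.002   0.0055] r [0.0001 0.     0.001 ] t 8.3 w 0.505 pos [ 0.5146 -0.0655  0.0469] j [-0.27 -0.01  2.    0.    1.15 -0.31]
```

```bash
python3 -m inch '[{"dx":0,"dy":0,"dz":0.001,"rx":0,"ry":0,"rz":0},{"dx":0,"dy":0,"dz":0.0015,"rx":0,"ry":0,"rz":0}]'
python3 -m inch '[{"dx":0,"dy":0,"dz":0.001,"rx":0,"ry":0,"rz":0},{"dx":0,"dy":0,"dz":0.0015,"rx":0,"ry":0,"rz":0}]'
```

```text
time: 8.5
tool_pos: [0.5146, -0.0655, 0.0456]
tool_rot: [-0.0, 0.694, 0.72, -0.0]
contact_force: [0.4, -0.5, -0.5]
gripper_width: 0.504
grasp_force: 7.4
time: 8.7
tool_pos: [0.5145, -0.0655, 0.0444]
tool_rot: [-0.0, 0.694, 0.72, -0.0]
contact_force: [-0.6, -0.1, 0.9]
gripper_width: 0.506
grasp_force: 7.5
```

```bash
python3 -m inch '[{"dx":0,"dy":0,"dz":0.0005,"rx":0,"ry":0,"rz":0},{"dx":0,"dy":0,"dz":0.001,"rx":0,"ry":0,"rz":0}]'
python3 -m inch '[{"dx":0,"dy":0,"dz":0.0005,"rx":0,"ry":0,"rz":0},{"dx":0,"dy":0,"dz":0.0005,"rx":0,"ry":0,"rz":0}]'
```

```text
time: 8.9
tool_pos: [0.5149, -0.0655, 0.044]
tool_rot: [0.0, 0.694, 0.72, 0.0]
contact_force: [-0.4, 0.6, 2.0]
gripper_width: 0.506
grasp_force: 7.6
time: 9.1
tool_pos: [0.5151, -0.0654, 0.0438]
tool_rot: [0.0, 0.694, 0.72, 0.0]
contact_force: [0.0, 1.8, 2.6]
gripper_width: 0.505
grasp_force: 7.6
```

```bash
python3 -m inch '[{"dx":0.001,"dy":0,"dz":0.0,"rx":0,"ry":0,"rz":0},{"dx":0.0015,"dy":0,"dz":0,"rx":0,"ry":0,"rz":0}]'
python3 -m inch '[{"dx":0,"dy":0,"dz":0.0005,"rx":0,"ry":0,"rz":0},{"dx":0,"dy":0,"dz":0.001,"rx":0,"ry":0,"rz":0}]'
```

```text
time: 9.3
tool_pos: [0.515, -0.0647, 0.0436]
tool_rot: [0.001, 0.694, 0.72, -0.0]
contact_force: [0.6, -1.2, 1.4]
gripper_width: 0.508
grasp_force: 7.6
time: 9.5
tool_pos: [0.5153, -0.0646, 0.0432]
tool_rot: [0.001, 0.694, 0.72, 0.0]
contact_force: [0.9, -1.1, 5.9]
gripper_width: 0.506
grasp_force: 7.7
```

```bash
python3 -m inch '[{"dx":0,"dy":0,"dz":0,"rx":0,"ry":0,"rz":0},{"dx":0,"dy":0,"dz":0,"rx":0,"ry":0,"rz":0}]' 0.025
python3 -m inch '[{"dx":0,"dy":0,"dz":0,"rx":0,"ry":0,"rz":0},{"dx":0,"dy":0,"dz":0,"rx":0,"ry":0,"rz":0}]' 0.05
python3 -m inch '[{"dx":0,"dy":0,"dz":0,"rx":0,"ry":0,"rz":0},{"dx":0,"dy":0,"dz":0,"rx":0,"ry":0,"rz":0}]' 0.09
python3 -m inch '[{"dx":0,"dy":0,"dz":0,"rx":0,"ry":0,"rz":0},{"dx":0,"dy":0,"dz":0,"rx":0,"ry":0,"rz":0},{"dx":0,"dy":0,"dz":0,"rx":0,"ry":0,"rz":0},{"dx":0,"dy":0,"dz":0,"rx":0,"ry":0,"rz":0}]' 0.5
```

```text
time: 9.7
tool_pos: [0.5154, -0.0643, 0.0428]
tool_rot: [0.001, 0.694, 0.72, 0.001]
contact_force: [3.9, 0.1, 1.3]
gripper_width: 0.513
grasp_force: 2.0
time: 9.9
tool_pos: [0.5148, -0.0643, 0.0425]
tool_rot: [0.0, 0.694, 0.72, 0.0]
contact_force: [4.5, -0.3, 1.0]
gripper_width: 0.524
grasp_force: 1.9
time: 10.1
tool_pos: [0.5142, -0.0642, 0.0422]
tool_rot: [-0.0, 0.694, 0.72, -0.0]
contact_force: [3.0, -0.5, -0.4]
gripper_width: 0.55
grasp_force: 1.3
time: 10.5
tool_pos: [0.514, -0.0642, 0.0421]
tool_rot: [-0.001, 0.694, 0.72, -0.0]
contact_force: [-0.4, -0.2, 0.7]
gripper_width: 0.751
grasp_force: 0.0
```

```bash
python3 -m inch '[{"dx":0,"dy":0,"dz":-0.01,"rx":0,"ry":0,"rz":0},{"dx":0,"dy":0,"dz":-0.03,"rx":0,"ry":0,"rz":0},{"dx":0,"dy":0,"dz":-0.06,"rx":0,"ry":0,"rz":0},{"dx":0,"dy":0,"dz":-0.1,"rx":0,"ry":0,"rz":0},{"dx":0,"dy":0,"dz":-0.15,"rx":0,"ry":0,"rz":0}]' 1
python3 go.py .4714 -.2421 .15 1.606
python3 - <<'E'
from h import *
S=shot('side','side3.png')
for z in(.035+.027,): print(proj('side',[.513,-.065,z]))
b,g,r=[S[...,i].astype(int) for i in(2,1,0)]
m=((r>60)&(r-b>30)&(r-g>18)&(g-b<60)).astype(np.uint8);m[:, :305]=0;m[:,335:]=0;m[:185]=0;m[230:]=0
n,l,s,c=cv2.connectedComponentsWithStats(m);print(s[1:].tolist(),c[1:].round(1).tolist())
cv2.imwrite('pics/s3.png',cv2.resize(S[140:250,280:390],None,fx=5.4,fy=5.4,interpolation=cv2.INTER_CUBIC)[:,:,::-1])
E
```

```text
time: 11.0
tool_pos: [0.5133, -0.064, 0.1626]
tool_rot: [-0.001, 0.694, 0.72, -0.001]
contact_force: [0.2, 0.2, -0.3]
gripper_width: 1.001
grasp_force: 0.0
d [-0.2206 -0.0607  0.0158] r [-0.0011 -0.002  -1.0457] t 11.0 w 1.001 pos [ 0.5133 -0.064   0.1626] j [-0.27 -0.15  1.93 -0.    1.37 -0.31]
[318.09218762 211.25053325]
[[305, 185, 22, 38, 488], [314, 185, 1, 1, 1], [328, 185, 7, 8, 24], [315, 187, 2, 2, 2], [312, 189, 2, 7, 7], [325, 196, 1, 1, 1], [329, 203, 1, 1, 1]] [[313.4, 206.5], [314.0, 185.0], [332.3, 188.8], [315.5, 187.5], [312.1, 192.0], [325.0, 196.0], [329.0, 203.0]]
```

View pics/s3.png

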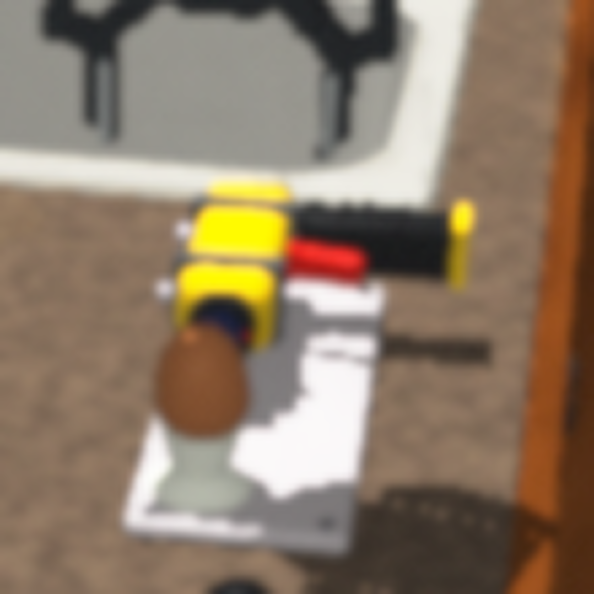

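Egg stands upright in the cup at (202,382) of the crop, matching prediction within a pixel. Next is the trigger.

```bash
python3 -m inch '[{"dx":-0.03,"dy":-0.01,"dz":0,"rx":0,"ry":0,"rz":-0.1},{"dx":-0.08,"dy":-0.02,"dz":0,"rx":0,"ry":0,"rz":-0.2},{"dx":-0.13,"dy":-0.04,"dz":0,"rx":0,"ry":0,"rz":-0.3},{"dx":-0.18,"dy":-0.05,"dz":0.01,"rx":0,"ry":0,"rz":-0.4},{"dx":-0.22,"dy":-0.06,"dz":0.016,"rx":0,"ry":0,"rz":-0.5}]'
python3 -m inch '[{"dx":0,"dy":0,"dz":0,"rx":0,"ry":0,"rz":-0.1},{"dx":0,"dy":0,"dz":0,"rx":0,"ry":0,"rz":-0.2},{"dx":0,"dy":0,"dz":0,"rx":0,"ry":0,"rz":-0.3},{"dx":0,"dy":0,"dz":0,"rx":0,"ry":0,"rz":-0.4},{"dx":0,"dy":0,"dz":0,"rx":0,"ry":0,"rz":-0.5}]'
python3 -m inch '[{"dx":0,"dy":0,"dz":0,"rx":0,"ry":0,"rz":-0.045},{"dx":0,"dy":0,"dz":0,"rx":0,"ry":0,"rz":-0.045},{"dx":0,"dy":0,"dz":0,"rx":0,"ry":0,"rz":-0.045}]'
python3 go.py .4714 -.2421 .036 1.606
```

```text
time: 11.55
tool_pos: [0.4727, -0.2439, 0.1503]
tool_rot: [0.001, 0.39, 0.921, -0.0]
contact_force: [0.5, 0.6, 0.2]
gripper_width: 0.998
grasp_force: 0.0
time: 12.05
tool_pos: [0.4732, -0.2421, 0.1502]
tool_rot: [0.0, 0.025, 1.0, -0.0]
contact_force: [0.6, -0.4, 0.7]
gripper_width: 1.001
grasp_force: 0.0
time: 12.35
tool_pos: [0.4732, -0.242, 0.15]
tool_rot: [0.0, -0.005, 1.0, -0.0]
contact_force: [0.4, 0.1, -0.5]
gripper_width: 1.002
grasp_force: 0.0
d [ 2.300e-03 -1.000e-04  1.425e-01] r [-0.0002  0.0002 -0.0171] t 12.35 w 1.002 pos [ 0.4732 -0.242   0.15  ] j [-0.61 -0.11  1.91 -0.    1.34 -2.19]
```

```bash
python3 -m inch '[{"dx":0.002,"dy":0,"dz":0.02,"rx":0,"ry":0,"rz":-0.017},{"dx":0.002,"dy":0,"dz":0.05,"rx":0,"ry":0,"rz":-0.017},{"dx":0.002,"dy":0,"dz":0.08,"rx":0,"ry":0,"rz":-0.017},{"dx":0.002,"dy":0,"dz":0.1,"rx":0,"ry":0,"rz":-0.017},{"dx":0.002,"dy":0,"dz":0.11,"rx":0,"ry":0,"rz":-0.017}]'
python3 -m inch '[{"dx":0,"dy":0,"dz":0.01,"rx":0,"ry":0,"rz":0},{"dx":0,"dy":0,"dz":0.02,"rx":0,"ry":0,"rz":0},{"dx":0,"dy":0,"dz":0.028,"rx":0,"ry":0,"rz":0},{"dx":0,"dy":0,"dz":0.033,"rx":0,"ry":0,"rz":0},{"dx":0,"dy":0,"dz":0.033,"rx":0,"ry":0,"rz":0}]'
python3 -m inch '[{"dx":0,"dy":0,"dz":0,"rx":0,"ry":0,"rz":0},{"dx":0,"dy":0,"dz":0,"rx":0,"ry":0,"rz":0},{"dx":0,"dy":0,"dz":0,"rx":0,"ry":0,"rz":0}]' 0.42
python3 go.py .4714 -.2421 .036 1.606
```

```text
time: 12.85
tool_pos: [0.4698, -0.2408, 0.0585]
tool_rot: [-0.002, -0.018, 1.0, 0.001]
contact_force: [-0.3, 0.5, -0.5]
gripper_width: 0.999
grasp_force: 0.0
time: 13.35
tool_pos: [0.4714, -0.2418, 0.0349]
tool_rot: [-0.0, -0.018, 1.0, 0.0]
contact_force: [0.4, 0.1, 0.2]
gripper_width: 1.006
grasp_force: 0.0
time: 13.65
tool_pos: [0.4718, -0.2418, 0.0358]
tool_rot: [0.0, -0.018, 1.0, 0.0]
contact_force: [-0.7, 2.5, 2.2]
gripper_width: 0.711
grasp_force: 1.0
d [ 0.0005 -0.0004 -0.0003] r [0.0003 0.0003 0.0008] t 13.65 w 0.711 pos [ 0.4718 -0.2418  0.0358] j [-0.61  0.04  1.98  0.    1.13 -2.22]
```

```bash
python3 -m inch '[{"dx":0,"dy":0,"dz":0,"rx":0,"ry":0,"rz":0},{"dx":0,"dy":0,"dz":0,"rx":0,"ry":0,"rz":0},{"dx":0,"dy":0,"dz":0,"rx":0,"ry":0,"rz":0}]' 0.2
python3 -m inch '[{"dx":0,"dy":0,"dz":0,"rx":0,"ry":0,"rz":0},{"dx":0,"dy":0,"dz":0,"rx":0,"ry":0,"rz":0},{"dx":0,"dy":0,"dz":0,"rx":0,"ry":0,"rz":0}]' 0.1
```

```text
time: 13.95
tool_pos: [0.4716, -0.2408, 0.0356]
tool_rot: [-0.0, -0.018, 1.0, 0.001]
contact_force: [-1.7, 6.9, 4.9]
gripper_width: 0.601
grasp_force: 3.2
time: 14.25
tool_pos: [0.4715, -0.2421, 0.0362]
tool_rot: [-0.0, -0.019, 1.0, -0.0]
contact_force: [-3.7, 1.2, 5.9]
gripper_width: 0.556
grasp_force: 33.7
```

```bash
python3 -m inch '[{"dx":0,"dy":0,"dz":0,"rx":0,"ry":0,"rz":0},{"dx":0,"dy":0,"dz":0,"rx":0,"ry":0,"rz":0},{"dx":0,"dy":0,"dz":0,"rx":0,"ry":0,"rz":0},{"dx":0,"dy":0,"dz":0,"rx":0,"ry":0,"rz":0},{"dx":0,"dy":0,"dz":0,"rx":0,"ry":0,"rz":0}]' 0.07
python3 - <<'E'
from h import *
S=shot('side','side4.png');T=shot('top','top4.png')
a=cv2.resize(S[140:250,280:390],(396,396),interpolation=cv2.INTER_CUBIC);b=cv2.resize(T[195:275,390:470],(396,396),interpolation=cv2.INTER_CUBIC)
cv2.imwrite('pics/s4.png',np.hstack([a,b])[:,:,::-1])
E
```

```text
time: 14.75
tool_pos: [0.4715, -0.2423, 0.0363]
tool_rot: [-0.0, -0.02, 1.0, -0.0]
contact_force: [-3.2, 0.7, 5.9]
gripper_width: 0.55
grasp_force: 57.0
```

View pics/s4.png

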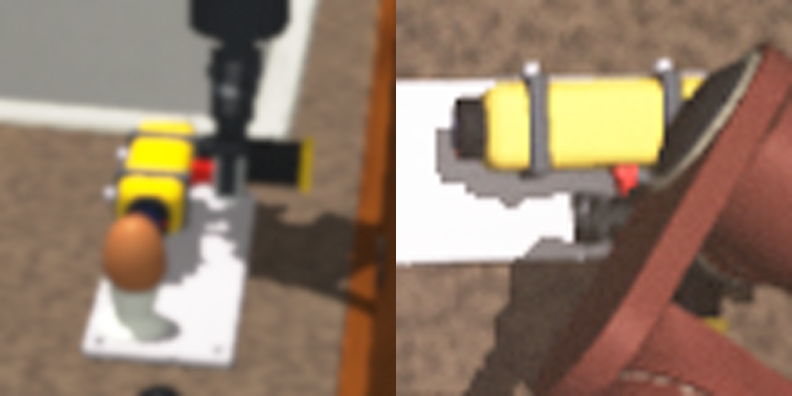

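Egg at (135,253) is still upright; the jaws are rigidly stopped at about 46.8 mm (fully in would be 46 mm). Release and retract.

```bash
python3 -m inch '[{"dx":0,"dy":0,"dz":0,"rx":0,"ry":0,"rz":0},{"dx":0,"dy":0,"dz":0,"rx":0,"ry":0,"rz":0},{"dx":0,"dy":0,"dz":0,"rx":0,"ry":0,"rz":0}]' 0.25
python3 -m inch '[{"dx":0,"dy":0,"dz":0,"rx":0,"ry":0,"rz":0},{"dx":0,"dy":0,"dz":0,"rx":0,"ry":0,"rz":0},{"dx":0,"dy":0,"dz":0,"rx":0,"ry":0,"rz":0},{"dx":0,"dy":0,"dz":0,"rx":0,"ry":0,"rz":0},{"dx":0,"dy":0,"dz":0,"rx":0,"ry":0,"rz":0}]' 1
python3 -m inch '[{"dx":0,"dy":0,"dz":-0.02,"rx":0,"ry":0,"rz":0},{"dx":0,"dy":0,"dz":-0.05,"rx":0,"ry":0,"rz":0},{"dx":0,"dy":0,"dz":-0.09,"rx":0,"ry":0,"rz":0},{"dx":0,"dy":0,"dz":-0.13,"rx":0,"ry":0,"rz":0},{"dx":0,"dy":0,"dz":-0.16,"rx":0,"ry":0,"rz":0}]'
python3 -m inch '[{"dx":0,"dy":0,"dz":0,"rx":0,"ry":0,"rz":0},{"dx":0,"dy":0,"dz":0,"rx":0,"ry":0,"rz":0},{"dx":0,"dy":0,"dz":0,"rx":0,"ry":0,"rz":0}]'
python3 - <<'E'
from h import *
S=shot('side','side5.png')
cv2.imwrite('pics/s5.png',cv2.resize(S[140:370,260:400],(365,600),interpolation=cv2.INTER_CUBIC)[:,:,::-1])
E
```

```text
time: 15.15
tool_pos: [0.4717, -0.2412, 0.0353]
tool_rot: [0.0, -0.018, 1.0, 0.001]
contact_force: [-0.7, 6.0, 3.2]
gripper_width: 0.626
grasp_force: 2.6
time: 15.65
tool_pos: [0.4716, -0.2422, 0.0353]
tool_rot: [0.0, -0.018, 1.0, -0.0]
contact_force: [0.3, 0.4, 0.2]
gripper_width: 1.001
grasp_force: 0.0
time: 16.15
tool_pos: [0.4721, -0.2425, 0.1657]
tool_rot: [0.001, -0.018, 1.0, -0.001]
contact_force: [0.4, 0.0, 0.0]
gripper_width: 1.0
grasp_force: 0.0
time: 16.45
tool_pos: [0.4707, -0.2414, 0.1614]
tool_rot: [-0.001, -0.018, 1.0, 0.001]
contact_force: [-0.4, -0.6, 0.2]
gripper_width: 1.002
grasp_force: 0.0
```

View pics/s5.png

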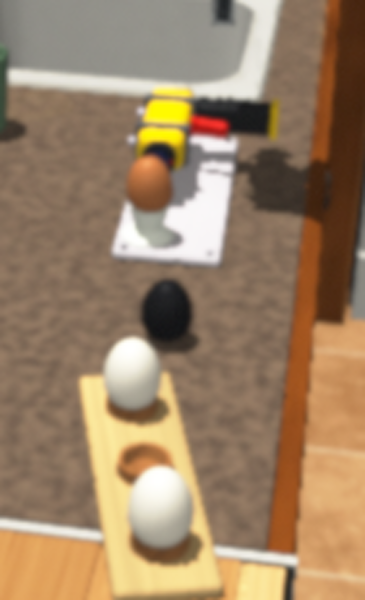

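The egg stands in the cup at (150,183), the trigger is back out at (210,125), and both white eggs stand at (132,372) and (161,507).

```bash
python3 -c "
from plant import ticket
print(ticket.job_done())"
```

```text
the job is handed in; nothing more can be done
None
```

I handed the job in at about 16.5 s: the last picture shows the brown egg upright in the cup, the trigger back out after a full squeeze, and both white eggs still in the rack; the judge returned no verdict.

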